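Pull down the locker flap with the pull hook

TASK

Take the pull hook from its rest, put its prong through the eye on the overhead spool locker's flap and draw the flap down with the hook alone until it bears on its rubber stops; the stops have been re-set, so feel for them and keep the pull light, never above 10 N. Then unhook, leave the flap down on its stops, and lay the pull hook back in its rest. Leave everything else on the bench where it is.

Things in the scene. Friction and masses are not known exactly. Their poses are not given: they have to be found in the camera images.
- locker: The overhead spool locker, fixed to the bench: two plywood side panels carry a bin 315 mm high overall, 320 mm wide (y), 200 mm deep (x), the bin's floor 140 mm up with free space below. Origin: centre of its footprint on the bench. Its z is up, its front faces its own -x; the closed flap covers the front.
- flap: The locker's aluminium flap, 286 wide, 156 high, 6 mm thick, hinged on its lower edge 150 mm above the bench; the top swings out to the locker's -x and down. Origin: hinge axis, mid width; y = hinge axis, z = up the flap, -x = outer face. Starts 0 to 0.12 rad ajar. Stiff hinges (0.42 N m) hold it at any angle: drawing it takes 1 to 4 N at the eye.
- eye (a point): Centre of the steel screw eye near the flap's top: a ring of 5 mm wire, 17 mm clear inside, 27 mm outside, its axis parallel to the hinge. It lies at (-22, 0, 135) mm in the flap's frame (16 mm off the outer face) and moves on an arc about the hinge. Axes as the flap's. It stands no more than 10 N of pull.
- brackets: Two fixed steel brackets under the bin's front, each with a rubber-capped (18 mm) upright stop screw, 75 mm out from the hinge, 110 mm either side of the middle. The screws are re-set each time: the opened flap meets the caps at an angle between about 1.05 and 1.55 rad from shut, which this pose does not tell. The caps yield softly, some 1 to 2 N at the eye per mm. Origin as the locker's.
- pull_hook: The pull hook, 90 g, loose: a flat-sided wooden handle 16 mm wide (y) and 24 mm high (z) from x = -145 to +35 mm, then an 8 mm steel rod to x = 90 mm, where a 7 mm round prong turns off square along -y, 32 mm to the centre of its round tip. Origin: on the handle's axis, at the place to grip, between the rest's posts. x runs from handle to hook; z is up when it lies in the rest.
- prong (a point): The point on the prong's axis where the eye should hang: 17 mm from the rod's axis, at (90, -17, 0) mm in the pull hook's frame; the tip is 18.5 mm further along -y.
- rest: Black bench rest of the pull hook, fixed: base plate 190 x 70 x 10 mm and two posts at x = -85 mm (notch 20 mm wide, for the handle) and x = +55 mm (11 mm wide, for the rod); upright notch walls to 57 mm above the bench, then flared mouths to 70 mm. Origin: on the bench below the seat; x runs along the lying pull hook, towards its hook end.
- seat (a point): Where the pull hook's origin lies when it is home in the rest: 53 mm above the bench, over the rest's origin.
- canister: Clear polycarbonate screw-top canister of brass standoffs, 66 mm wide, 74 mm high; bystander. Origin: centre of its underside.
- reel_hub: White plastic reel hub, 60 mm wide, 28 mm high; bystander. Origin: centre of its underside.
- tinner_tin: Black steel tip tinner tin, 44 mm wide, 19 mm high; bystander. Origin: centre of its underside.
- power_module: Small blue push-button power module, 45 x 60 x 17 mm; bystander. Origin: centre of its underside.
Mind the look-alikes: they are no part of the job. Of the things that look like the pull_hook, the middle-sized one is meant. There is more than one size of the rest; the one meant has the size given above.

How it is judged:
On the way, in this order (a step that is already met when the one before it is completed fails the run):
1. the prong is through the eye, the pull hook off its rest (distance between prong and eye below 0.014 m and height (world z) of pull_hook above 0.15 m), for 0.1 s.
2. with the prong in the eye, the flap is drawn down until it bears on its stops (contact force between flap and brackets above 1 N and distance between prong and eye below 0.016 m), for 0.1 s.
At the end, for the whole second after the job is handed in: The flap is down and still, bearing on its rubber stops with more than 0.5 N; the pull hook lies still in its rest, its origin within 12 mm of the seat, in line with the rest within 0.08 rad and its hook at the rest's hook end (contact force between flap and brackets above 0.5 N and angular speed of flap below 0.05 rad/s and distance between pull_hook and seat below 0.012 m and x of prong in the frame of rest above 0.07 m and angle between the x axis of pull_hook and the x axis of rest, either way round below 0.08 rad and linear speed of pull_hook below 0.02 m/s); the robot touches nothing.
It fails at once if the pull hook strains the flap with more than 10 N (contact force between pull_hook and flap above 10 N).
It fails at once if the robot itself pushes or pulls the flap (contact force between any of the fingers, the arm and flap above 1 N).
It fails at once if a bystander is moved more than 15 mm (distance of any of canister, reel_hub, tinner_tin, power_module from where it was at the start of the episode above 0.015 m).
It also fails if it takes over 72 s, if anything falls off the work surface, if the arm or the gripper's body presses on something with over 40 N, if the wrist force passes 120 N, or if a joint passes its speed limit or range.

ROBOT

A 6-joint arm with a two-finger parallel gripper is mounted at the origin on the work surface. World frame = base frame: x ahead of the robot, y to its left, z up, the work surface at z = 0. Lengths are in m, angles in rad, forces in N, time in s.
With the tool pointing down it reaches from about 0.425 to 0.95 m from the base axis. Payload 3.5 kg.
Tool frame: the origin (TCP) lies on the centre line of the jaws, within the pads' length; the fingertips stand 14 mm ahead of it and the grasp point (between the pads) lies 5 mm behind it (ctrl.finger_overhang is the distance from the TCP to the fingertips, in m); z points along the fingers, y is the line along which they close (so a half turn about z gives the same grasp; the last joint's range is limited). The gripper opens to 85 mm and grips with 20 to 120 N. Pads are 22 mm wide; open, the fingers measure 114 mm over their backs; the gripper's body (76 mm by 85 mm) begins 54 mm behind the grasp point. The pads swing forward as they close: fully open they stand 13 mm farther back than shut.
Start: joints at [1.071, 0.286, 1.577, -0, 1.279, -0.15], TCP at [0.231, 0.634, 0.222] pointing down, gripper open.
Joint ranges: [-2.77, 2.77], [-0.9, 2.22], [0.21, 2.48], [-1.53, 4.67], [0.24, 2.81], [-2.84, 2.84]. Speed limits (rad/s): [2.79, 2.79, 3.14, 3.14, 3.14, 3.14].

INTERFACE

Orientations are given as a unit quaternion [x, y, z, w].
In Python, from plant import ctrl gives the robot as it stands.
- The arm moves only by the tool send_rows, never from a script. Its argument "moves" is text: rows parted by semicolons, each of 7 numbers parted by spaces: the turn, a rotation vector about the tool's x, y, z in units of 360 degrees (1.0 is 360 degrees), then the shift along the tool's x, y, z in units of 20 cm (1.0 is 20 cm), then the gripper's target within -1 to 1 (fully open at 1, half-way at 0, shut at -1). A call has 1 to 12 rows; each row is the pose to reach, as a shift and turn from the pose commanded when the call began, along the tool's axes at that moment, turning the shorter way round; what a row does not reach only later rows make up. A row lasts 1/8 s, in which the tool goes at most 62.5 mm and 10.7 degrees, less where a joint would pass 70% of its speed; a pose out of reach is approached as far as the arm can. A call with a number of a shift or a turn outside -1 to 1 is refused whole. A call with a gripper value outside its range is refused whole. The fingers move at their own pace and stop on an object; "newtons" is the grip in N (left out, the last holds). Time passes only in rows, so rows that repeat a pose let the fingers close. It gives the time, the measured TCP pose, the force, the opening and the grip force at its end, in the units of the state.
- ctrl.get_state(): the state, without advancing time (a new reading comes with each control period).
- ctrl.read_camera(name): name is "scene" or "side" or "wrist"; returns a dict with "image" (420x560x3 uint8, red, green, blue), "fovy" (degrees; the focal length in pixels is half the picture's height over the tangent of half this angle, whatever the lens; pixels are square), "cx", "cy" (the principal point, pixels), "extrinsics" (4x4, takes a point from camera to world coordinates). Camera axes: x right, y up, looking along -z (the intrinsics and any distortion apply to the point x, -y, -z); pixel columns grow to the right and rows downward; lengths in m; the calibration is good to about 2 mm. A picture is of the moment at which its call begins. There is no depth.
- ctrl.sign_off(): hands the job in; it is judged then, once.
The state is a dict: "time": time; "qpos": joint angles; "dq": joint speeds; "joint_efforts": joint torques, N m; "eef_pos": TCP position; "tcp_rot": TCP orientation; "contact_force": force on the tool from outside, world axes, zero at the start; "wrist_torque": the same for the moment, N m; "opening": opening from 0.0 (shut) to 1.0 (fully open); "finger_force": force on a finger pad.
Only numpy, scipy, OpenCV 4.12 (cv2) and the standard library are available. Lean on these libraries where they do the work, as an engineer would, in place of code of your own. Each camera call takes 0.05 s, during which the arm holds its last target. There are 200 camera calls.

## Working session

There is one attempt and no reset: what is moved stays moved. The work goes in short steps, Python scripts to look and compute and a tool call to move; the robot and the scene stay as the last step left them, time stands still between calls to the robot, and variables do not carry over. Pictures are saved under pics/ and viewed, at most 10 in all, crops included, and the job is handed in when it is done.

Besides the shell and the picture viewer there is one more tool, called after "Request:" in YAML: its name, and indented under it one key for each argument. send_rows: Moves the arm, as the interface text tells. Its arguments: {"type":"object","properties":{"moves":{"type":"string"},"newtons":{"type":"number"}},"required":["moves"]}

```bash
mkdir -p pics; ls; cat > h.py <<'E'
import numpy as np,cv2
from plant import ctrl
from scipy.spatial.transform import Rotation as R
def cam(n,save=None):
    c=ctrl.read_camera(n)
    c['f']=c['image'].shape[0]/2/np.tan(np.radians(c['fovy'])/2)
    if save: cv2.imwrite('pics/'+save,c['image'][:,:,::-1])
    return c
def ray(c,u,v):
    E=np.array(c['extrinsics']); d=E[:3,:3]@np.array([(u-c['cx'])/c['f'],-(v-c['cy'])/c['f'],-1]); return E[:3,3],d
def onz(c,u,v,z):
    o,d=ray(c,u,v); return o+d*(z-o[2])/d[2]
def proj(c,p):
    E=np.array(c['extrinsics']); q=E[:3,:3].T@(np.array(p)-E[:3,3]); return c['cx']+c['f']*q[0]/-q[2],c['cy']+c['f']*q[1]/q[2]
def tri(c1,p1,c2,p2):
    o1,d1=ray(c1,*p1);o2,d2=ray(c2,*p2)
    s=np.linalg.lstsq(np.c_[d1,-d2],o2-o1,rcond=None)[0]
    a=o1+d1*s[0];b=o2+d2*s[1]; return (a+b)/2,np.linalg.norm(a-b)
E
python3 - <<'E'
from h import *
a=cam('scene','a.png');b=cam('side','b.png')
for c in (a,b): print({k:c[k] for k in c if k!='image'})
print(ctrl.get_state())
E
```

```text
pics
{'fovy': 56.77358305992767, 'cx': 284.19178898350447, 'cy': 209.4000590338481, 'extrinsics': array([[ 0.16336107, -0.82768122,  0.53689567,  1.08126176],
       [ 0.986552  ,  0.13411541, -0.09342484, -0.15668929],
       [ 0.00532   ,  0.54493748,  0.8384598 ,  1.05729983],
       [ 0.        ,  0.        ,  0.        ,  1.        ]]), 'f': np.float64(388.60097012149015)}
{'fovy': 47.059589529736556, 'cx': 283.3905179933218, 'cy': 209.8430349546666, 'extrinsics': array([[ 0.806634  ,  0.39011135, -0.44402109, -0.1073522 ],
       [-0.59100285,  0.54197398, -0.5974779 , -0.93300752],
       [ 0.00756496,  0.74436371,  0.66773156,  1.14879021],
       [ 0.        ,  0.        ,  0.        ,  1.        ]]), 'f': np.float64(482.2809442435353)}
{'time': 0.1, 'qpos': array([ 1.07100873e+00,  2.87127490e-01,  1.57805929e+00,  2.69810977e-05,
        1.27862867e+00, -1.50016891e-01]), 'dq': array([-0.00079217, -0.00051888, -0.00472394, -0.00089294, -0.00104347,
       -0.00020454]), 'joint_efforts': array([ 9.27184874e-05, -4.07294011e+01, -2.93698937e+01, -1.71094125e-04,
        3.44160922e-03, -7.82303289e-06]), 'eef_pos': array([0.23098089, 0.63357723, 0.22093639]), 'tcp_rot': array([ 1.73998971e-01,  9.84745207e-01, -1.04913021e-03, -3.67015347e-04]), 'contact_force': array([ 1.22776787,  0.2166867 , -0.35940142]), 'wrist_torque': array([-0.00870993,  0.04408732,  0.01645249]), 'finger_force': 0.0, 'opening': 1.0012650194124555}
```

View pics/a.png

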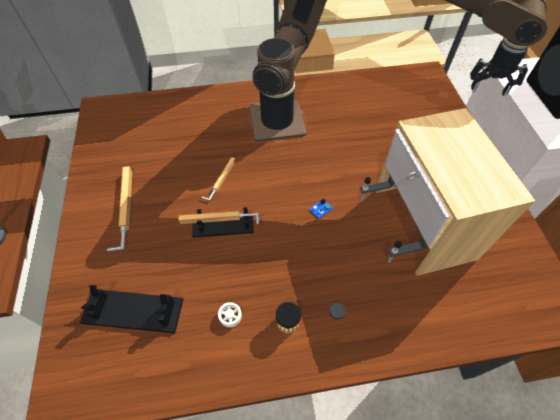

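View pics/b.png

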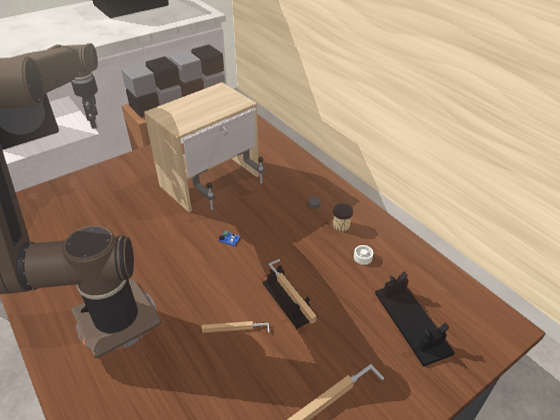

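```bash
python3 - <<'E'
from h import *
a=cam('scene');b=cam('side')
def up(c,x,y,w,h,s): return cv2.resize(c['image'][y:y+h,x:x+w,::-1],None,fx=s,fy=s,interpolation=cv2.INTER_CUBIC)
A=up(a,165,145,110,100,4)  # 440x400
B=up(b,195,250,130,100,4)[:, :]
C=up(a,350,110,110,160,3)  
D=np.zeros((600,800,3),np.uint8)
A=up(a,170,150,100,100,4);B=up(b,255,250,100,80,4)
D[:400,:400]=A;D[:320,400:]=B
cv2.imwrite('pics/c.png',D[:400])
D=np.zeros((600,800,3),np.uint8)
D[:600,:400]=up(a,350,110,100,150,4);D[:600,400:]=up(b,180,95,100,150,4)
cv2.imwrite('pics/d.png',D)
# lengths
for n,p,q,z in [('Alarge',(127,168),(122,240),.012),('Bmid',(180,220),(258,215),.053),('C',(233,160),(206,198),.01),('restS',(193,235),(254,235),.0),('restL',(82,322),(178,331),0)]:
    P,Q=onz(a,*p,z),onz(a,*q,z);print(n,P.round(3),Q.round(3),np.linalg.norm(P-Q))
E
```

```text
Alarge [ 0.158 -0.546  0.012] [ 0.443 -0.546  0.012] 0.2844966083468245
Bmid [ 0.425 -0.362  0.053] [ 0.445 -0.127  0.053] 0.23582478434264623
C [ 0.179 -0.183  0.01 ] [ 0.326 -0.285  0.01 ] 0.1792456032563813
restS [ 0.453 -0.334  0.   ] [ 0.483 -0.147  0.   ] 0.18946003982726559
restL [ 0.677 -0.642  0.   ] [ 0.744 -0.385  0.   ] 0.2657396230603967
```

View pics/c.png

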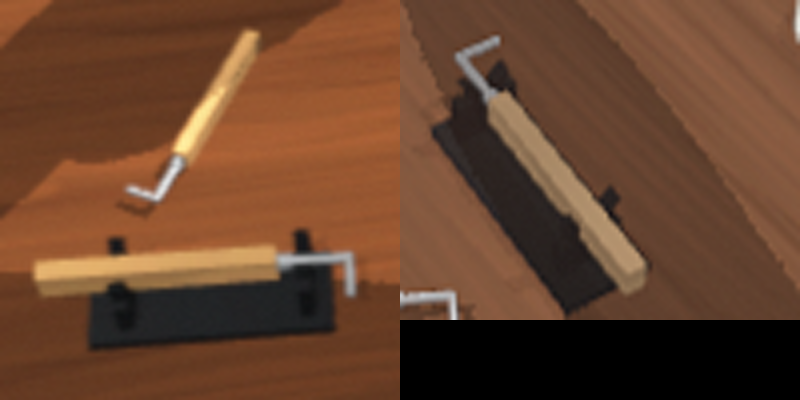

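View pics/d.png

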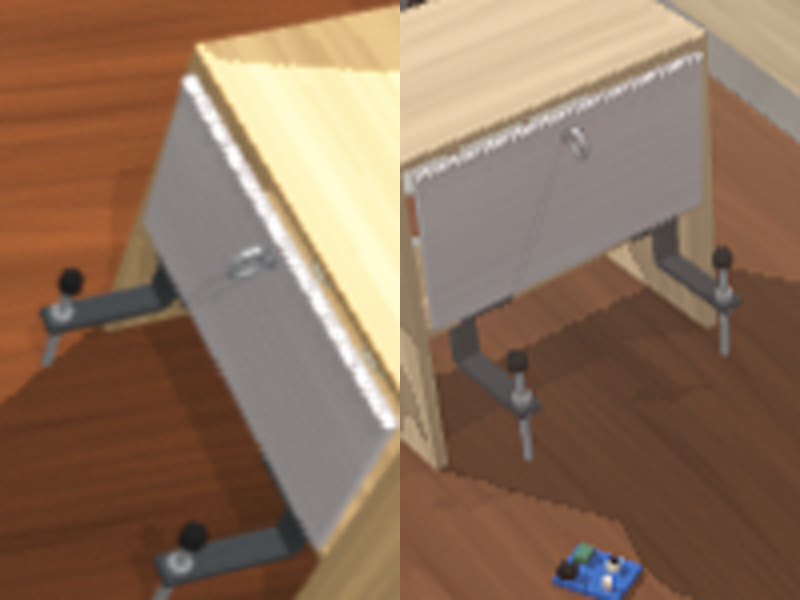

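```bash
python3 - <<'E'
from h import *
a=cam('scene');b=cam('side')
P={}
def A(x,y):return 350+x/4,110+y/4
def B(x,y):return 180+x/4,95+y/4
def C(x,y):return 170+x/4,150+y/4
def D(x,y):return 255+x/4,250+y/4
for n,p,q in [('flapTL',A(187,78),B(13,178)),('flapTR',A(390,425),B(300,58)),('flapBL',A(147,222),B(33,325)),('flapBR',A(322,550),B(300,205)),('eye',A(247,263),B(177,142)),('capL',A(70,281),B(117,361)),('capR',A(193,536),B(322,258)),
 ('boxTL',A(200,45),B(-5,165)),
 ('corner',C(350,256),D(59,57)),('tip',C(350,294),D(97,41)),('junc',C(278,262),D(91,98)),('end',C(37,278),D(236,275)),
 ('postR1',C(302,232),D(62,95)),('postL1',C(117,240),D(150,190))]:
    P[n],e=tri(a,p,b,q);print(n,P[n].round(4),round(e,4))
h=P['flapTR']-P['flapTL'];print('hinge ang',np.arctan2(h[1],h[0]),np.linalg.norm(h))
h=P['flapBR']-P['flapBL'];print('hinge ang',np.arctan2(h[1],h[0]),np.linalg.norm(h))
h=P['capR']-P['capL'];print('caps ang',np.arctan2(h[1],h[0]),np.linalg.norm(h))
h=P['junc']-P['end'];print('hook ang',np.arctan2(h[1],h[0]))
h=P['corner']-P['junc'];print('hook ang',np.arctan2(h[1],h[0]))
h=onz(a,254,232.5,.01)-onz(a,192.5,236,.01);print('rest ang',np.arctan2(h[1],h[0]))
# rest base top outline in scene by dark mask
m=cv2.inRange(a['image'],(0,0,0),(45,45,45))[205:250,180:270];ys,xs=np.nonzero(m);print(len(xs))
r=cv2.minAreaRect(np.array([onz(a,x+180,y+205,.01)[:2] for x,y in zip(xs,ys)],np.float32)); print(r)
E
```

```text
flapTL [0.3945 0.2674 0.3047] 0.0035
flapTR [0.6781 0.2926 0.3049] 0.001
flapBL [0.3955 0.275  0.1543] 0.0043
flapBR [0.6791 0.3038 0.1481] 0.002
eye [0.5385 0.2632 0.2867] 0.0025
capL [0.4339 0.2054 0.1443] 0.0021
capR [0.6524 0.2267 0.1441] 0.0015
boxTL [0.3829 0.2747 0.3195] 0.0017
corner [ 0.442  -0.1279  0.0538] 0.0005
tip [ 0.4751 -0.1318  0.0535] 0.0014
junc [ 0.4379 -0.18    0.0564] 0.0072
end [ 0.4252 -0.3623  0.0572] 0.0025
postR1 [ 0.4191 -0.1626  0.0596] 0.002
postL1 [ 0.4123 -0.2924  0.0815] 0.0164
hinge ang 0.0885940977518885 0.2846727477700066
hinge ang 0.10133531229506718 0.28511466438129257
caps ang 0.097439706675226 0.21958391808860514
hook ang 1.5012932890223292
hook ang 1.492700359271637
rest ang 1.475175663593297
856
((0.42539405822753906, -0.23881305754184723), (0.18462467193603516, 0.09662267565727234), 83.78287506103516)
```

```bash
cat >> h.py <<'E'
def Rot(yaw): # tool down, tool x at world angle yaw
    return R.from_matrix(np.array([[np.cos(yaw),np.sin(yaw),0],[np.sin(yaw),-np.cos(yaw),0],[0,0,-1]]))
def plan(wps,start=None):
    "wps: (pos,yaw) chain, one call each; prints row numbers"
    s=ctrl.get_state(); p,r=(s['eef_pos'],R.from_quat(s['tcp_rot'])) if start is None else start
    for q,y in wps:
        t=y if isinstance(y,R) else Rot(y)
        sh=(r.inv().apply(np.array(q)-p)/.2).round(4); tv=((r.inv()*t).as_rotvec()/2/np.pi).round(4)
        n=max(np.linalg.norm(sh)*.2/.0625,np.linalg.norm(tv)*360/10.7)
        print(*tv,*sh,' rows>=%.1f'%n)
        p=p+r.apply(sh*.2); r=r*R.from_rotvec(tv*2*np.pi)
def st():
    s=ctrl.get_state(); print('t',round(s['time'],2),'p',s['eef_pos'].round(4),'F',s['contact_force'].round(2),'op',round(s['opening'],3),'ff',round(s['finger_force'],1)); return s
E
python3 - <<'E'
from h import *
plan([((.33,.50,.40),2.4),((.44,.33,.45),2.0),((.46,.15,.42),1.7),((.45,-.04,.32),1.499),((.4355,-.2177,.20),1.499)])
E
```

```text
-0.0001 0.0 0.0624 -0.6935 -0.4605 -0.891  rows>=3.9
-0.0 0.0 0.0636 -0.9798 -0.2551 -0.2498  rows>=3.3
-0.0 0.0 0.0478 -0.8599 -0.2837 0.1502  rows>=2.9
-0.0 0.0 0.032 -0.9355 -0.1717 0.5003  rows>=3.4
-0.0 0.0 -0.0 -0.8913 -0.0084 0.6002  rows>=3.4
```

Request:
send_rows:
  moves: "0 0 0.0624 -0.6935 -0.4605 -0.891 1;0 0 0.0624 -0.6935 -0.4605 -0.891 1;0 0 0.0624 -0.6935 -0.4605 -0.891 1;0 0 0.0624 -0.6935 -0.4605 -0.891 1;0 0 0.0624 -0.6935 -0.4605 -0.891 1"

```text
time: 0.92
eef_pos: [0.3323, 0.4993, 0.4063]
tcp_rot: [0.364, 0.931, 0.004, 0.002]
contact_force: [0.7, 0.8, -1.0]
opening: 1.001
finger_force: 0.0
```

Request:
send_rows:
  moves: "0 0 0.0636 -0.9798 -0.2551 -0.2498 1;0 0 0.0636 -0.9798 -0.2551 -0.2498 1;0 0 0.0636 -0.9798 -0.2551 -0.2498 1;0 0 0.0636 -0.9798 -0.2551 -0.2498 1;0 0 0.0636 -0.9798 -0.2551 -0.2498 1"

```text
time: 1.55
eef_pos: [0.4405, 0.3295, 0.4495]
tcp_rot: [0.541, 0.841, -0.0, -0.0]
contact_force: [0.1, 0.1, 0.4]
opening: 0.998
finger_force: 0.0
```

Request:
send_rows:
  moves: "0 0 0.0478 -0.8599 -0.2837 0.1502 1;0 0 0.0478 -0.8599 -0.2837 0.1502 1;0 0 0.0478 -0.8599 -0.2837 0.1502 1;0 0 0.0478 -0.8599 -0.2837 0.1502 1;0 0 0.0478 -0.8599 -0.2837 0.1502 1"

```text
time: 2.17
eef_pos: [0.4596, 0.1513, 0.4197]
tcp_rot: [0.66, 0.752, -0.0, -0.001]
contact_force: [0.4, 1.5, -0.0]
opening: 1.002
finger_force: 0.0
```

Request:
send_rows:
  moves: "0 0 0.032 -0.9355 -0.1717 0.5003 1;0 0 0.032 -0.9355 -0.1717 0.5003 1;0 0 0.032 -0.9355 -0.1717 0.5003 1;0 0 0.032 -0.9355 -0.1717 0.5003 1;0 0 0.032 -0.9355 -0.1717 0.5003 1"

```text
time: 2.8
eef_pos: [0.4498, -0.0391, 0.3189]
tcp_rot: [0.732, 0.681, -0.0, -0.001]
contact_force: [0.4, 0.4, 0.2]
opening: 1.001
finger_force: 0.0
```

Request:
send_rows:
  moves: "0 0 0 -0.8913 -0.0084 0.6 1;0 0 0 -0.8913 -0.0084 0.6 1;0 0 0 -0.8913 -0.0084 0.6 1;0 0 0 -0.8913 -0.0084 0.6 1;0 0 0 -0.8913 -0.0084 0.6 1;0 0 0 -0.8913 -0.0084 0.6 1"

```text
time: 3.55
eef_pos: [0.437, -0.2162, 0.2016]
tcp_rot: [0.731, 0.682, 0.0, 0.001]
contact_force: [0.3, 0.0, -0.1]
opening: 1.001
finger_force: 0.0
```

```bash
python3 - <<'E'
from h import *
s=st();print(s['qpos'].round(2))
c=cam('wrist','w1.png')
print(R.from_quat(s['tcp_rot']).as_matrix().round(3))
for p in [(.442,-.1279,.053),(.4751,-.1318,.053),(.4252,-.3623,.053),(.4355,-.2177,.065)]: print(np.round(proj(c,p),1))
E
```

```text
t 3.55 p [ 0.437  -0.2162  0.2016] F [ 0.33  0.03 -0.06] op 1.001 ff 0.0
[-0.67 -0.12  2.05  0.    1.21 -0.6 ]
[[ 0.069  0.998  0.002]
 [ 0.998 -0.069 -0.001]
 [-0.     0.002 -1.   ]]
[279.   81.5]
[321.7  83.7]
[279. 335.]
[278.9 196.8]
```

View pics/w1.png

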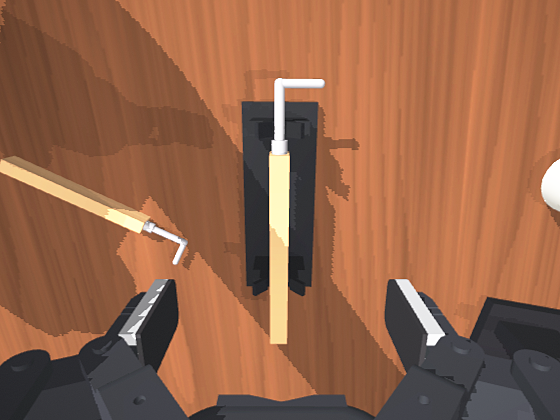

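```bash
python3 - <<'E'
from h import *
c=cam('wrist')
k=onz(c,279.7,83.3,.053);e=onz(c,279.2,344,.065-.012);t=onz(c,324.5,83.5,.053)
# handle end top edge at z=.065
e=onz(c,279,344,.065)
print(k,e,t,np.linalg.norm((k-e)[:2])); d=(k-e)[:2];y=np.arctan2(d[1],d[0]);print(y)
o=k[:2]-.09*d/np.linalg.norm(d);print(o)
plan([((o[0],o[1],.048),1.499)])
E
```

```text
[ 0.44241106 -0.12939674  0.053     ] [ 0.42516241 -0.36375863  0.065     ] [ 0.4773362  -0.13197245  0.053     ] 0.23499576568948635
1.497330401203715
[ 0.43580508 -0.21915398]
0.0004 0.0002 0.0004 -0.0131 -0.0058 0.769  rows>=2.5
```

Request:
send_rows:
  moves: "0 0 0 -0.013 -0.006 0.5 1;0 0 0 -0.013 -0.006 0.5 1;0 0 0 -0.013 -0.006 0.66 1;0 0 0 -0.013 -0.006 0.77 1;0 0 0 -0.013 -0.006 0.77 1;0 0 0 -0.013 -0.006 0.77 1;0 0 0 -0.013 -0.006 0.77 -1;0 0 0 -0.013 -0.006 0.77 -1;0 0 0 -0.013 -0.006 0.77 -1;0 0 0 -0.013 -0.006 0.77 -1;0 0 0 -0.013 -0.006 0.77 -1;0 0 0 -0.013 -0.006 0.77 -1"
  newtons: 100

```text
time: 5.15
eef_pos: [0.4343, -0.2203, 0.0468]
tcp_rot: [0.732, 0.681, -0.0, 0.0]
contact_force: [-1.3, 0.7, 4.4]
opening: 0.151
finger_force: 99.0
```

Request:
send_rows:
  moves: "0 0 0 0 0 0 -1;0 0 0 0 0 0 -1;0 0 0 0 0 0 -1;0 0 0 0 0 0 -1"

```text
time: 5.65
eef_pos: [0.4343, -0.2203, 0.0468]
tcp_rot: [0.732, 0.681, -0.0, 0.0]
contact_force: [-1.5, 1.8, 5.6]
opening: 0.151
finger_force: 99.0
```

```bash
cat >> h.py <<'E'
YH=0.097+np.pi/2
OFF=np.array([.0912,.017,-.0062]) # prong in tool frame
def tcp_for(prong,yaw=YH): return np.array(prong)-Rot(yaw).apply(OFF)
HD=np.array([np.cos(.097),np.sin(.097),0]); ND=np.array([np.sin(.097),-np.cos(.097),0])
E
python3 - <<'E'
from h import *
E=np.array([.5385,.2632,.2867])
a=tcp_for(E-.04*HD+.05*ND); print(a)
plan([((.4343,-.2203,.22),1.499),((.45,-.06,.29),1.55),(a,YH)])
E
```

```text
[0.49544288 0.11714342 0.2805    ]
-0.0 0.0 -0.0001 -0.0003 0.0002 -0.8658  rows>=2.8
-0.0 0.0 -0.0081 0.805 0.021 -0.3501  rows>=2.8
-0.0 0.0 -0.0187 0.8902 0.209 0.0474  rows>=2.9
```

Request:
send_rows:
  moves: "0 0 0 0 0 -0.1 -1;0 0 0 0 0 -0.2 -1;0 0 0 0 0 -0.35 -1;0 0 0 0 0 -0.5 -1;0 0 0 0 0 -0.7 -1;0 0 0 0 0 -0.866 -1;0 0 0 0 0 -0.866 -1"

```text
time: 6.52
eef_pos: [0.4355, -0.2211, 0.2221]
tcp_rot: [0.732, 0.681, 0.001, 0.003]
contact_force: [-0.3, -0.0, -0.7]
opening: 0.154
finger_force: 98.4
```

Request:
send_rows:
  moves: "0 0 -0.002 0.2 0.005 -0.09 -1;0 0 -0.004 0.4 0.01 -0.17 -1;0 0 -0.006 0.6 0.015 -0.26 -1;0 0 -0.0081 0.805 0.021 -0.35 -1;0 0 -0.0081 0.805 0.021 -0.35 -1"

```text
time: 7.15
eef_pos: [0.4501, -0.0579, 0.2889]
tcp_rot: [0.713, 0.701, 0.0, -0.0]
contact_force: [0.0, -0.9, -0.7]
opening: 0.146
finger_force: 98.4
```

Request:
send_rows:
  moves: "0 0 -0.005 0.22 0.05 0.01 -1;0 0 -0.01 0.45 0.1 0.02 -1;0 0 -0.014 0.67 0.15 0.03 -1;0 0 -0.0187 0.89 0.209 0.047 -1;0 0 -0.0187 0.89 0.209 0.047 -1;0 0 -0.0187 0.89 0.209 0.047 -1"

```text
time: 7.9
eef_pos: [0.495, 0.1163, 0.278]
tcp_rot: [0.672, 0.74, -0.001, -0.001]
contact_force: [-0.1, -0.0, -1.9]
opening: 0.147
finger_force: 98.4
```

```bash
python3 - <<'E'
from h import *
s=st();print(R.from_quat(s['tcp_rot']).as_matrix().round(3))
w=cam('wrist');a=cam('scene');b=cam('side')
def up(c,x,y,w,h,s): return cv2.resize(c['image'][y:y+h,x:x+w,::-1],None,fx=s,fy=s,interpolation=cv2.INTER_CUBIC)
D=np.zeros((600,800,3),np.uint8)
D[:300,:400]=up(a,360,140,100,75,4);D[:300,400:]=up(b,170,100,100,75,4)
D[300:,:400]=up(w,200,0,200,150,2)
cv2.imwrite('pics/e.png',D)
E=[.5385,.2632,.2867]; P=s['eef_pos']+R.from_quat(s['tcp_rot']).apply(OFF)
for c in (w,a,b): print(np.round(proj(c,E),1),np.round(proj(c,P),1))
E
```

```text
t 7.9 p [0.495  0.1163 0.278 ] F [-0.15 -0.01 -1.9 ] op 0.147 ff 98.4
[[-0.096  0.995 -0.003]
 [ 0.995  0.096 -0.001]
 [-0.001 -0.003 -1.   ]]
[ 459.7 -109. ] [326.2  63.2]
[412.1 175.3] [386.7 167.9]
[224.5 130.8] [223.9 142.6]
```

View pics/e.png

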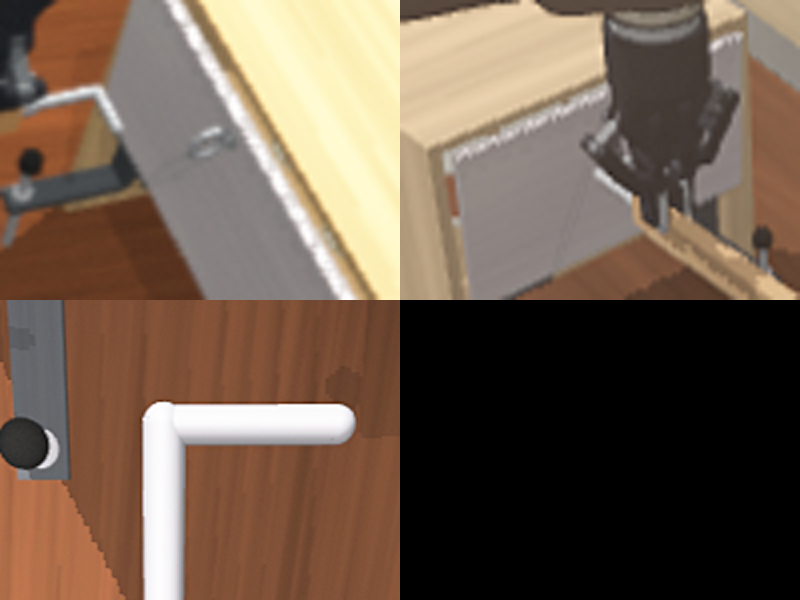

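```bash
python3 - <<'E'
from h import *
E=np.array([.5385,.2632,.2867])
plan([(tcp_for(E-.04*HD),YH)])
E
```

```text
-0.0001 0.0 -0.0004 0.2559 0.0002 -0.0049  rows>=0.8
```

Request:
send_rows:
  moves: "0 0 0 0.06 0 -0.005 -1;0 0 0 0.13 0 -0.005 -1;0 0 0 0.2 0 -0.005 -1;0 0 0 0.255 0 -0.005 -1;0 0 0 0.255 0 -0.005 -1;0 0 0 0.255 0 -0.005 -1"

```text
time: 8.8
eef_pos: [0.4905, 0.1681, 0.281]
tcp_rot: [0.672, 0.74, -0.0, 0.0]
contact_force: [0.1, -0.6, -0.8]
opening: 0.148
finger_force: 98.4
```

```bash
python3 - <<'E'
from h import *
w=cam('wrist');a=cam('scene');b=cam('side');s=st()
def up(c,x,y,w,h,s): return cv2.resize(c['image'][y:y+h,x:x+w,::-1],None,fx=s,fy=s,interpolation=cv2.INTER_CUBIC)
D=np.zeros((600,800,3),np.uint8)
D[:300,:400]=up(a,375,140,50,37,8)[:300].copy() if 0 else cv2.resize(a['image'][150:195,375:435,::-1],(400,300),interpolation=cv2.INTER_CUBIC)
D[:300,400:]=cv2.resize(b['image'][110:155,200:260,::-1],(400,300),interpolation=cv2.INTER_CUBIC)
D[300:,:400]=up(w,260,0,200,150,2)
cv2.imwrite('pics/f.png',D)
E=[.5385,.2632,.2867]; P=s['eef_pos']+R.from_quat(s['tcp_rot']).apply(OFF);print(P)
for c in (w,a,b): print(np.round(proj(c,E),1),np.round(proj(c,P),1))
E
```

```text
t 8.95 p [0.4906 0.1677 0.2811] F [ 0.51  0.24 -2.49] op 0.147 ff 98.4
[0.49883841 0.26013301 0.28723945]
[432.9  66.7] [326.6  64.4]
[412.1 175.3] [405.8 163.3]
[224.5 130.8] [214.4 135. ]
```

View pics/f.png

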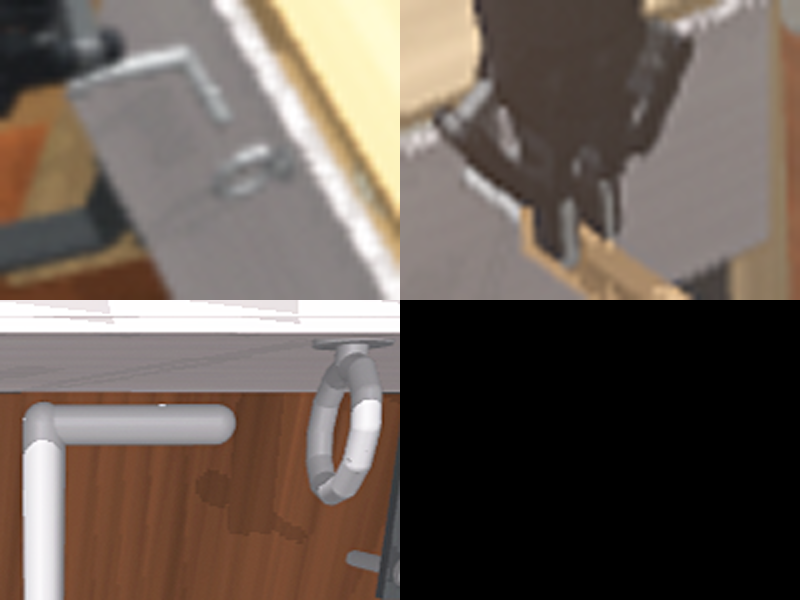

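```bash
python3 - <<'E'
from h import *
from scipy.optimize import least_squares as LS
w=cam('wrist');a=cam('scene');b=cam('side');s=st()
P=s['eef_pos']+R.from_quat(s['tcp_rot']).apply(OFF)
obs=[(w,(432,64.5),1),(a,(412.3,175.7),.5),(b,(224.3,130.5),.6)]
f=lambda x:np.concatenate([(np.array(proj(c,x))-p)/k for c,p,k in obs])
r=LS(f,[.54,.263,.287]);E=r.x;print(E,r.fun.round(2))
print('prong rel', (P-E)@HD,(P-E)@ND,(P-E)[2])
mid=np.array([.5432,.21605]);H=mid-.075*ND[:2];d=(E[:2]-H)@ND[:2];print('hinge',H,'d',d,'theta',(d-.022)/.135, 'dist',np.hypot(d,E[2]-.15))
plan([(tcp_for(E+.001*ND),YH)])
E
```

```text
t 9.1 p [0.4906 0.1677 0.2811] F [ 0.51  0.3  -0.97] op 0.145 ff 98.4
[0.53849663 0.26362525 0.28597764] [ 0.13 -0.11 -0.26 -0.42  0.28  0.68]
prong rel -0.03980487994697001 -0.00036341995816134044 0.0013041479975699488
hinge [0.5359364  0.29069744] d 0.02719287612534122 theta 0.03846574907660165 dist 0.13867000434826238
-0.0 0.0 -0.0002 -0.0067 0.1996 0.0066  rows>=0.6
```

Request:
send_rows:
  moves: "0 0 0 -0.006 0 0.01 -1;0 0 0 -0.006 0.04 0.01 -1;0 0 0 -0.006 0.08 0.01 -1;0 0 0 -0.006 0.12 0.01 -1;0 0 0 -0.006 0.16 0.01 -1;0 0 0 -0.006 0.2 0.01 -1;0 0 0 -0.006 0.2 0.01 -1;0 0 0 -0.006 0.2 0.01 -1"

```text
time: 10.1
eef_pos: [0.5304, 0.1707, 0.279]
tcp_rot: [0.672, 0.74, -0.0, -0.0]
contact_force: [-0.5, -1.2, -1.6]
opening: 0.147
finger_force: 98.4
```

```bash
python3 - <<'E'
from h import *
w=cam('wrist','g.png');s=st()
P=s['eef_pos']+R.from_quat(s['tcp_rot']).apply(OFF);print(P)
E=np.array([.5385,.2636,.2855])
print('prong rel', (P-E)@HD,(P-E)@ND,(P-E)[2])
cv2.imwrite('pics/g.png',cv2.resize(w['image'][0:150,200:400,::-1],None,fx=2,fy=2))
E
```

```text
t 10.15 p [0.5303 0.1707 0.279 ] F [ 0.17  0.05 -0.68] op 0.152 ff 98.4
[0.53847594 0.26311305 0.2852261 ]
prong rel -7.11113885909884e-05 0.00048232602162668736 -0.00027390079142264323
```

View pics/g.png

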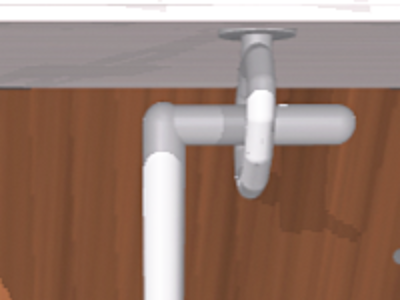

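```bash
cat >> h.py <<'E'
H=np.array([.5359,.2907,.15]);RHO=.137
def arc(alphas):
    s=st();r=R.from_quat(s['tcp_rot']);P=s['eef_pos']+Rot(YH).apply(OFF)
    d=(P-H)@ND;z=P[2]-.15;print('alpha',np.arctan2(d,z).round(4),'rad',np.hypot(d,z).round(4),'lat',((P-np.array([.5385,.2636,0]))@HD).round(4))
    for a in alphas:
        q=H+RHO*(np.sin(a)*ND+np.array([0,0,np.cos(a)]))+HD*((np.array([.5385,.2636,0])-H)@HD)
        sh=(r.inv().apply(tcp_for(q)-s['eef_pos'])/.2).round(3);print(*sh,end=' ; ')
    print()
E
python3 - <<'E'
from h import *
arc(np.linspace(.23,.62,12)[:])
E
```

```text
t 10.15 p [0.5303 0.1707 0.279 ] F [ 0.17  0.05 -0.68] op 0.152 ff 98.4
alpha 0.202 rad 0.138 lat -0.0001
-0.018 0.001 0.009 ; -0.041 0.001 0.015 ; -0.065 0.001 0.022 ; -0.088 0.001 0.03 ; -0.11 0.001 0.038 ; -0.133 0.001 0.047 ; -0.155 0.001 0.057 ; -0.177 0.001 0.068 ; -0.198 0.001 0.08 ; -0.219 0.001 0.092 ; -0.24 0.001 0.105 ; -0.26 0.001 0.119 ;
```

Request:
send_rows:
  moves: "0 0 0 -0.006 0 0.003 -1;0 0 0 -0.012 0 0.006 -1;0 0 0 -0.018 0 0.009 -1;0 0 0 -0.024 0 0.011 -1;0 0 0 -0.031 0 0.013 -1;0 0 0 -0.041 0.001 0.015 -1;0 0 0 -0.053 0.001 0.019 -1;0 0 0 -0.065 0.001 0.022 -1;0 0 0 -0.077 0.001 0.026 -1;0 0 0 -0.088 0.001 0.03 -1;0 0 0 -0.099 0.001 0.034 -1;0 0 0 -0.11 0.001 0.038 -1"

```text
time: 11.65
eef_pos: [0.5328, 0.1486, 0.2713]
tcp_rot: [0.672, 0.74, -0.0, -0.0]
contact_force: [-1.4, 3.7, -2.1]
opening: 0.148
finger_force: 98.3
```

```bash
python3 - <<'E'
from h import *
arc(np.linspace(.38,.77,12)[:])
E
```

```text
t 11.65 p [0.5328 0.1486 0.2713] F [-1.38  3.7  -2.09] op 0.148 ff 98.3
alpha 0.3729 rad 0.1369 lat 0.0002
-0.005 -0.001 0.002 ; -0.027 -0.001 0.011 ; -0.049 -0.001 0.021 ; -0.071 -0.001 0.032 ; -0.092 -0.001 0.044 ; -0.113 -0.001 0.056 ; -0.133 -0.001 0.069 ; -0.153 -0.001 0.083 ; -0.173 -0.001 0.098 ; -0.191 -0.001 0.113 ; -0.21 -0.001 0.129 ; -0.227 -0.001 0.146 ;
```

Request:
send_rows:
  moves: "0 0 0 -0.016 0 0.006 -1;0 0 0 -0.032 0 0.013 -1;0 0 0 -0.049 0 0.021 -1;0 0 0 -0.066 0 0.03 -1;0 0 0 -0.083 0 0.039 -1;0 0 0 -0.1 0 0.048 -1;0 0 0 -0.117 0 0.058 -1;0 0 0 -0.133 0 0.069 -1;0 0 0 -0.149 0 0.08 -1;0 0 0 -0.165 0 0.092 -1;0 0 0 -0.182 0 0.105 -1;0 0 0 -0.191 0 0.113 -1"

```text
time: 13.15
eef_pos: [0.5365, 0.1105, 0.2487]
tcp_rot: [0.672, 0.74, -0.0, 0.0]
contact_force: [-0.1, 2.5, -0.5]
opening: 0.152
finger_force: 98.4
```

```bash
python3 - <<'E'
from h import *
arc(np.linspace(.7,1.03,12)[:])
E
```

```text
t 13.15 p [0.5365 0.1105 0.2487] F [-0.09  2.5  -0.5 ] op 0.152 ff 98.4
alpha 0.6993 rad 0.1371 lat 0.0002
-0.0 -0.001 0.001 ; -0.016 -0.001 0.014 ; -0.031 -0.001 0.028 ; -0.045 -0.001 0.042 ; -0.06 -0.001 0.057 ; -0.073 -0.001 0.073 ; -0.087 -0.001 0.088 ; -0.1 -0.001 0.104 ; -0.112 -0.001 0.121 ; -0.124 -0.001 0.137 ; -0.135 -0.001 0.155 ; -0.146 -0.001 0.172 ;
```

Request:
send_rows:
  moves: "0 0 0 -0.016 0 0.014 -1;0 0 0 -0.031 0 0.028 -1;0 0 0 -0.045 0 0.042 -1;0 0 0 -0.06 0 0.057 -1;0 0 0 -0.073 0 0.073 -1;0 0 0 -0.087 0 0.088 -1;0 0 0 -0.1 0 0.104 -1;0 0 0 -0.112 0 0.121 -1;0 0 0 -0.124 0 0.137 -1;0 0 0 -0.135 0 0.155 -1;0 0 0 -0.146 0 0.172 -1"

```text
time: 14.52
eef_pos: [0.5394, 0.0815, 0.2143]
tcp_rot: [0.672, 0.74, -0.0, 0.0]
contact_force: [-0.2, 1.6, -1.1]
opening: 0.145
finger_force: 98.5
```

```bash
python3 - <<'E'
from h import *
arc(np.linspace(1.04,1.26,12)[:])
E
```

```text
t 14.53 p [0.5394 0.0815 0.2143] F [-0.25  1.58 -1.07] op 0.145 ff 98.5
alpha 1.0299 rad 0.1369 lat 0.0002
-0.004 -0.001 0.006 ; -0.011 -0.001 0.018 ; -0.017 -0.001 0.03 ; -0.024 -0.001 0.042 ; -0.03 -0.001 0.054 ; -0.036 -0.001 0.066 ; -0.041 -0.001 0.079 ; -0.047 -0.001 0.091 ; -0.052 -0.001 0.104 ; -0.057 -0.001 0.117 ; -0.061 -0.001 0.13 ; -0.065 -0.001 0.143 ;
```

Request:
send_rows:
  moves: "0 0 0 -0.011 0 0.018 -1;0 0 0 -0.017 0 0.03 -1;0 0 0 -0.024 0 0.042 -1;0 0 0 -0.03 0 0.054 -1;0 0 0 -0.036 0 0.066 -1;0 0 0 -0.041 0 0.079 -1;0 0 0 -0.047 0 0.091 -1;0 0 0 -0.052 0 0.104 -1;0 0 0 -0.057 0 0.117 -1;0 0 0 -0.057 0 0.117 -1"

```text
time: 15.78
eef_pos: [0.5403, 0.0701, 0.1908]
tcp_rot: [0.672, 0.74, -0.0, 0.0]
contact_force: [-0.1, 0.2, -0.2]
opening: 0.145
finger_force: 98.5
```

```bash
python3 - <<'E'
from h import *
b=cam('side'); arc(np.linspace(1.22,1.40,12)[:])
E
```

```text
t 15.82 p [0.5403 0.0701 0.1909] F [-0.17  1.11 -0.28] op 0.144 ff 98.5
alpha 1.2202 rad 0.1371 lat 0.0001
0.001 -0.0 0.0 ; -0.003 -0.0 0.011 ; -0.007 -0.0 0.021 ; -0.01 -0.0 0.032 ; -0.013 -0.0 0.043 ; -0.016 -0.0 0.053 ; -0.019 -0.0 0.064 ; -0.022 -0.0 0.075 ; -0.025 -0.0 0.086 ; -0.027 -0.0 0.097 ; -0.029 -0.0 0.108 ; -0.031 -0.0 0.119 ;
```

Request:
send_rows:
  moves: "0 0 0 -0.003 0 0.011 -1;0 0 0 -0.007 0 0.021 -1;0 0 0 -0.01 0 0.032 -1;0 0 0 -0.013 0 0.043 -1;0 0 0 -0.016 0 0.053 -1;0 0 0 -0.016 0 0.053 -1"

```text
time: 16.58
eef_pos: [0.5407, 0.067, 0.1803]
tcp_rot: [0.672, 0.74, -0.0, 0.0]
contact_force: [-0.3, 0.1, 0.8]
opening: 0.147
finger_force: 98.5
```

Request:
send_rows:
  moves: "0 0 0 -0.003 0 0.011 -1;0 0 0 -0.006 0 0.022 -1;0 0 0 -0.009 0 0.033 -1;0 0 0 -0.011 0 0.044 -1;0 0 0 -0.011 0 0.044 -1;0 0 0 -0.011 0 0.044 -1"

```text
time: 17.32
eef_pos: [0.5409, 0.0649, 0.1716]
tcp_rot: [0.672, 0.74, -0.0, 0.0]
contact_force: [-0.2, 1.2, -0.5]
opening: 0.15
finger_force: 98.5
```

```bash
python3 - <<'E'
from h import *
arc(np.linspace(1.38,1.66,15)[:])
F=[]
for i in range(5): b=cam('scene'); F.append(ctrl.get_state()['contact_force'])
print(np.array(F).round(2))
cv2.imwrite('pics/i.png',np.hstack([cv2.resize(b['image'][150:270,340:440,::-1],(400,480)),cv2.resize(cam('side')['image'][100:220,180:280,::-1],(400,480))]))
E
```

```text
t 17.32 p [0.5409 0.0649 0.1716] F [-0.21  1.21 -0.47] op 0.15 ff 98.5
alpha 1.3662 rad 0.1368 lat 0.0001
-0.003 -0.001 0.009 ; -0.005 -0.001 0.023 ; -0.007 -0.001 0.036 ; -0.009 -0.001 0.05 ; -0.011 -0.001 0.063 ; -0.012 -0.001 0.077 ; -0.013 -0.001 0.091 ; -0.014 -0.001 0.104 ; -0.015 -0.001 0.118 ; -0.015 -0.001 0.132 ; -0.015 -0.001 0.145 ; -0.015 -0.0 0.159 ; -0.014 -0.0 0.173 ; -0.013 -0.0 0.186 ; -0.012 -0.0 0.2 ; 
[[-0.06  0.43  0.47]
 [-0.22  0.33 -0.25]
 [-0.2   1.05  0.65]
 [ 0.97 -0.23 -0.22]
 [-0.6   0.03 -0.74]]
```

View pics/i.png

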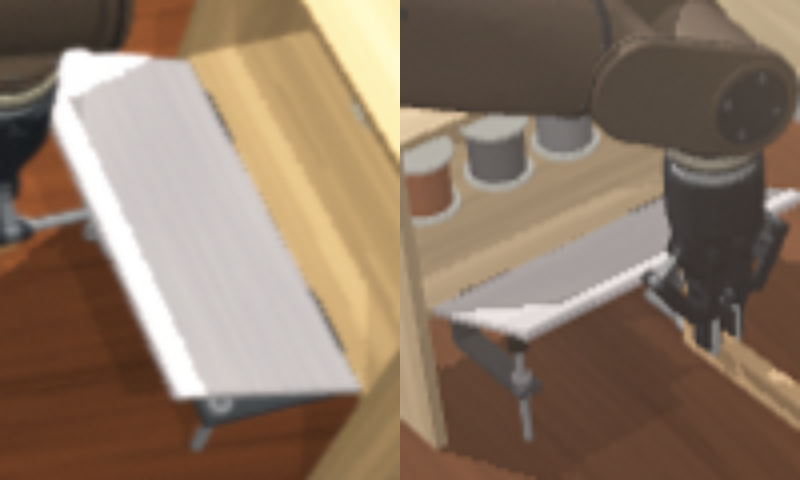

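Request:
send_rows:
  moves: "0 0 0 -0.003 0 0.01 -1;0 0 0 -0.005 0 0.022 -1;0 0 0 -0.005 0 0.022 -1;0 0 0 -0.005 0 0.022 -1"

```text
time: 18.12
eef_pos: [0.541, 0.0639, 0.1672]
tcp_rot: [0.672, 0.74, -0.0, 0.0]
contact_force: [0.4, 0.1, -0.3]
opening: 0.15
finger_force: 98.5
```

Request:
send_rows:
  moves: "0 0 0 -0.001 0 0.01 -1;0 0 0 -0.003 0 0.02 -1;0 0 0 -0.003 0 0.02 -1;0 0 0 -0.003 0 0.02 -1"

```text
time: 18.62
eef_pos: [0.541, 0.0634, 0.1632]
tcp_rot: [0.672, 0.74, -0.0, -0.0]
contact_force: [-0.0, 1.4, 0.1]
opening: 0.151
finger_force: 98.5
```

```bash
cat >> h.py <<'E'
def avg(n=6):
    F=[]
    for i in range(n): ctrl.read_camera('side'); F.append(ctrl.get_state()['contact_force'])
    print('avgF',np.mean(F,0).round(2),'sd',np.std(F,0).round(2))
E
python3 - <<'E'
from h import *
arc([1.45,1.47,1.49,1.51,1.53]);avg()
E
```

```text
t 18.62 p [0.541  0.0634 0.1632] F [-0.03  1.44  0.14] op 0.151 ff 98.5
alpha 1.4285 rad 0.137 lat 0.0001
-0.002 -0.001 0.015 ; -0.004 -0.001 0.028 ; -0.005 -0.001 0.042 ; -0.006 -0.001 0.055 ; -0.007 -0.001 0.069 ; 
avgF [0.1  0.75 0.06] sd [0.52 0.53 0.39]
```

Request:
send_rows:
  moves: "0 0 0 -0.001 0 0.008 -1;0 0 0 -0.002 0 0.016 -1;0 0 0 -0.002 0 0.016 -1;0 0 0 -0.002 0 0.016 -1"

```text
time: 19.42
eef_pos: [0.5411, 0.063, 0.16]
tcp_rot: [0.672, 0.74, -0.0, -0.0]
contact_force: [-0.2, 0.3, 0.2]
opening: 0.151
finger_force: 98.5
```

```bash
python3 -c "
from h import *
avg()"
```

```text
avgF [0.33 0.57 0.09] sd [0.3  0.34 0.25]
```

Request:
send_rows:
  moves: "0 0 0 -0.001 0 0.008 -1;0 0 0 -0.002 0 0.016 -1;0 0 0 -0.002 0 0.016 -1;0 0 0 -0.002 0 0.016 -1"

```text
time: 20.23
eef_pos: [0.5411, 0.0626, 0.1568]
tcp_rot: [0.672, 0.74, -0.0, 0.0]
contact_force: [-0.3, 0.8, -0.5]
opening: 0.15
finger_force: 98.5
```

```bash
python3 -c "
from h import *
arc([1.47,1.5]);avg()"
```

```text
t 20.23 p [0.5411 0.0626 0.1568] F [-0.28  0.83 -0.47] op 0.15 ff 98.5
alpha 1.4755 rad 0.1369 lat 0.0002
0.0 -0.001 -0.004 ; -0.002 -0.001 0.017 ; 
avgF [ 0.1   0.44 -0.11] sd [0.36 0.3  0.6 ]
```

Request:
send_rows:
  moves: "0 0 0 -0.001 0 0.008 -1;0 0 0 -0.001 0 0.017 -1;0 0 0 -0.001 0 0.017 -1;0 0 0 -0.001 0 0.017 -1"

```text
time: 21.02
eef_pos: [0.5411, 0.0623, 0.1534]
tcp_rot: [0.672, 0.74, -0.0, -0.0]
contact_force: [0.2, -0.1, -0.2]
opening: 0.147
finger_force: 98.5
```

```bash
python3 -c "
from h import *
avg()"
```

```text
avgF [-0.03  0.34 -0.5 ] sd [0.27 0.33 0.57]
```

Request:
send_rows:
  moves: "0 0 0 -0.001 0 0.008 -1;0 0 0 -0.001 0 0.016 -1;0 0 0 -0.001 0 0.016 -1;0 0 0 -0.001 0 0.016 -1"

```text
time: 21.82
eef_pos: [0.5412, 0.0622, 0.1502]
tcp_rot: [0.672, 0.74, -0.0, -0.0]
contact_force: [0.9, 0.8, -0.0]
opening: 0.149
finger_force: 98.5
```

```bash
python3 -c "
from h import *
arc([1.52,1.54]);avg()"
```

```text
t 21.82 p [0.5412 0.0622 0.1502] F [ 0.89  0.78 -0.02] op 0.149 ff 98.5
alpha 1.5239 rad 0.1369 lat 0.0001
-0.001 -0.001 -0.003 ; -0.001 -0.001 0.011 ; 
avgF [-0.17  0.92  0.26] sd [0.5  0.58 0.68]
```

Request:
send_rows:
  moves: "0 0 0 0 0 0.006 -1;0 0 0 -0.001 0 0.012 -1;0 0 0 -0.001 0 0.012 -1;0 0 0 -0.001 0 0.012 -1"

```text
time: 22.62
eef_pos: [0.5412, 0.062, 0.1478]
tcp_rot: [0.672, 0.74, -0.0, -0.0]
contact_force: [-0.3, 0.9, -0.1]
opening: 0.151
finger_force: 98.5
```

```bash
python3 -c "
from h import *
avg()"
```

```text
avgF [0.22 0.84 0.26] sd [0.41 0.51 0.56]
```

Request:
send_rows:
  moves: "0 0 0 0 0 0.006 -1;0 0 0 -0.001 0 0.012 -1;0 0 0 -0.001 0 0.012 -1;0 0 0 -0.001 0 0.012 -1"

```text
time: 23.42
eef_pos: [0.5412, 0.0618, 0.1454]
tcp_rot: [0.672, 0.74, -0.0, -0.0]
contact_force: [-0.4, 0.7, -0.6]
opening: 0.148
finger_force: 98.5
```

```bash
python3 -c "
from h import *
arc([1.55,1.57]);avg()"
```

```text
t 23.43 p [0.5412 0.0618 0.1454] F [-0.4   0.66 -0.61] op 0.148 ff 98.5
alpha 1.5591 rad 0.1371 lat 0.0001
0.001 -0.001 -0.006 ; 0.001 -0.001 0.008 ; 
avgF [0.08 0.24 0.31] sd [0.35 0.6  0.51]
```

Request:
send_rows:
  moves: "0 0 0 0 0 0.006 -1;0 0 0 0 0 0.012 -1;0 0 0 0 0 0.012 -1;0 0 0 0 0 0.012 -1"

```text
time: 24.22
eef_pos: [0.5412, 0.0618, 0.1431]
tcp_rot: [0.672, 0.74, -0.0, -0.0]
contact_force: [0.6, 0.9, 0.2]
opening: 0.151
finger_force: 98.5
```

```bash
python3 -c "
from h import *
avg()"
```

```text
avgF [ 0.25  0.66 -0.05] sd [0.51 0.88 0.5 ]
```

Request:
send_rows:
  moves: "0 0 0 0 0 0.006 -1;0 0 0 0 0 0.012 -1;0 0 0 0 0 0.012 -1;0 0 0 0 0 0.012 -1"

```text
time: 25.02
eef_pos: [0.5412, 0.0618, 0.1406]
tcp_rot: [0.672, 0.74, -0.0, 0.0]
contact_force: [-0.7, 1.1, 0.3]
opening: 0.147
finger_force: 98.5
```

```bash
python3 -c "
from h import *
arc([1.59,1.61]);avg()"
```

```text
t 25.02 p [0.5412 0.0618 0.1406] F [-0.7   1.07  0.3 ] op 0.147 ff 98.5
alpha 1.5938 rad 0.1372 lat 0.0002
0.001 -0.001 -0.003 ; 0.001 -0.001 0.011 ; 
avgF [0.15 0.58 0.12] sd [0.41 0.21 0.59]
```

Request:
send_rows:
  moves: "0 0 0 0 0 0.006 -1;0 0 0 0 0 0.011 -1;0 0 0 0 0 0.011 -1;0 0 0 0 0 0.011 -1"

```text
time: 25.82
eef_pos: [0.5412, 0.0618, 0.1385]
tcp_rot: [0.672, 0.74, -0.0, -0.0]
contact_force: [-0.0, 1.1, 0.6]
opening: 0.149
finger_force: 98.5
```

```bash
python3 -c "
from h import *
avg()"
```

```text
avgF [0.24 0.7  0.33] sd [0.6  0.42 0.29]
```

Request:
send_rows:
  moves: "0 0 0 0 0 0.006 -1;0 0 0 0.001 0 0.011 -1;0 0 0 0.001 0 0.011 -1;0 0 0 0.001 0 0.011 -1"

```text
time: 26.62
eef_pos: [0.5412, 0.062, 0.1363]
tcp_rot: [0.672, 0.74, -0.0, 0.0]
contact_force: [0.8, -0.1, 0.3]
opening: 0.151
finger_force: 98.5
```

```bash
python3 -c "
from h import *
arc([1.63,1.65]);avg()"
```

```text
t 26.62 p [0.5412 0.062  0.1363] F [ 0.79 -0.11  0.3 ] op 0.151 ff 98.5
alpha 1.6258 rad 0.1372 lat 0.0002
0.001 -0.001 0.003 ; 0.002 -0.001 0.016 ; 
avgF [-0.17  0.12 -0.02] sd [0.63 0.64 0.51]
```

Request:
send_rows:
  moves: "0 0 0 0.001 0 0.006 -1;0 0 0 0.001 0 0.011 -1;0 0 0 0.001 0 0.011 -1;0 0 0 0.001 0 0.011 -1"

```text
time: 27.42
eef_pos: [0.5412, 0.0622, 0.134]
tcp_rot: [0.672, 0.74, -0.0, -0.0]
contact_force: [0.6, 0.2, -0.0]
opening: 0.145
finger_force: 98.5
```

```bash
python3 -c "
from h import *
avg()"
```

```text
avgF [-0.05 -0.03 -0.  ] sd [0.32 0.55 0.29]
```

Request:
send_rows:
  moves: "0 0 0 0.001 0 0.006 -1;0 0 0 0.001 0 0.011 -1;0 0 0 0.001 0 0.011 -1;0 0 0 0.001 0 0.011 -1"

```text
time: 28.22
eef_pos: [0.5412, 0.0624, 0.1319]
tcp_rot: [0.672, 0.74, -0.0, 0.0]
contact_force: [-0.3, 0.2, 0.2]
opening: 0.148
finger_force: 98.6
```

```bash
python3 -c "
from h import *
arc([1.67,1.69]);avg()"
```

```text
t 28.23 p [0.5412 0.0624 0.1319] F [-0.3   0.19  0.23] op 0.148 ff 98.6
alpha 1.6576 rad 0.1371 lat 0.0002
0.001 -0.001 0.008 ; 0.003 -0.001 0.022 ; 
avgF [ 0.24 -0.27  0.58] sd [0.62 0.42 0.62]
```

Request:
send_rows:
  moves: "0 0 0 0.001 0 0.005 -1;0 0 0 0.001 0 0.01 -1;0 0 0 0.001 0 0.01 -1;0 0 0 0.001 0 0.01 -1"

```text
time: 29.02
eef_pos: [0.5414, 0.0625, 0.1302]
tcp_rot: [0.672, 0.74, 0.0, 0.0]
contact_force: [-0.2, -1.9, 3.2]
opening: 0.151
finger_force: 98.9
```

```bash
python3 -c "
from h import *
avg()"
```

```text
avgF [ 0.16 -2.13  2.86] sd [0.19 0.61 0.44]
```

Request:
send_rows:
  moves: "0 0 0 0.001 0 0.005 -1;0 0 0 0.001 0 0.01 -1;0 0 0 0.001 0 0.01 -1;0 0 0 0.001 0 0.01 -1"

```text
time: 29.82
eef_pos: [0.5414, 0.0625, 0.1284]
tcp_rot: [0.672, 0.74, 0.0, 0.0]
contact_force: [0.0, -4.1, 5.0]
opening: 0.148
finger_force: 99.2
```

```bash
python3 -c "
from h import *
arc([1.69,1.71]);avg()"
```

```text
t 29.82 p [0.5414 0.0625 0.1284] F [ 0.04 -4.13  4.98] op 0.148 ff 99.2
alpha 1.6834 rad 0.1374 lat 0.0004
0.002 -0.002 0.004 ; 0.004 -0.002 0.018 ; 
avgF [-0.62 -3.87  5.56] sd [0.16 0.66 0.4 ]
```

Request:
send_rows:
  moves: "0 0 0 -0.004 0 -0.008 -1;0 0 0 -0.009 0 -0.016 -1;0 0 0 -0.013 0 -0.024 -1;0 0 0 -0.013 0 -0.024 -1;0 0 0 -0.013 0 -0.024 -1"

```text
time: 30.75
eef_pos: [0.5408, 0.0604, 0.1321]
tcp_rot: [0.672, 0.74, -0.0, -0.001]
contact_force: [-0.1, 0.6, 0.4]
opening: 0.145
finger_force: 98.5
```

```bash
python3 - <<'E'
from h import *
arc([]);w=cam('wrist');avg()
b=cam('side')
cv2.imwrite('pics/j.png',np.hstack([cv2.resize(w['image'][0:150,200:360,::-1],(400,375)),cv2.resize(b['image'][110:200,200:296,::-1],(400,375))]))
E
```

```text
t 30.75 p [0.5408 0.0604 0.1321] F [-0.11  0.62  0.42] op 0.145 ff 98.5
alpha 1.6553 rad 0.139 lat -0.0004

avgF [-0.32  0.32 -0.47] sd [0.37 0.52 0.37]
```

View pics/j.png

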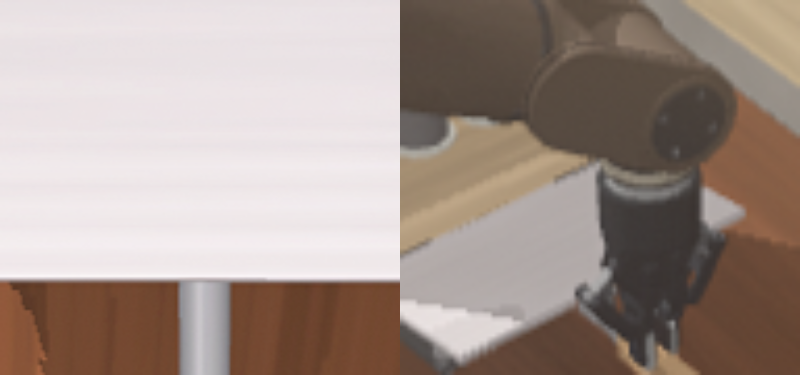

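Request:
send_rows:
  moves: "0 0 0 0 -0.025 0 -1;0 0 0 0 -0.05 0 -1;0 0 0 0 -0.075 0 -1;0 0 0 0 -0.1 0 -1;0 0 0 0 -0.1 0 -1"

```text
time: 31.78
eef_pos: [0.521, 0.0583, 0.1326]
tcp_rot: [0.672, 0.74, -0.0, -0.0]
contact_force: [-0.3, 0.5, -0.7]
opening: 0.15
finger_force: 98.4
```

Request:
send_rows:
  moves: "0 0 0 0 -0.025 0 -1;0 0 0 0 -0.05 0 -1;0 0 0 0 -0.075 0 -1;0 0 0 0 -0.1 0 -1;0 0 0 0 -0.125 0 -1;0 0 0 0 -0.15 0 -1;0 0 0 0 -0.15 0 -1"

```text
time: 32.65
eef_pos: [0.4913, 0.0554, 0.1327]
tcp_rot: [0.672, 0.74, -0.0, 0.0]
contact_force: [0.5, -0.2, -1.3]
opening: 0.144
finger_force: 98.4
```

Request:
send_rows:
  moves: "0 0 0 -0.05 0 0 -1;0 0 0 -0.12 0 0 -1;0 0 0 -0.24 0 0 -1;0 0 0 -0.4 0 0 -1;0 0 0 -0.6 0 0 -1;0 0 0 -0.7 0 -0.2 -1;0 0 0 -0.7 0 -0.35 -1;0 0 0 -0.7 0 -0.35 -1"

```text
time: 33.65
eef_pos: [0.5068, -0.0858, 0.2056]
tcp_rot: [0.673, 0.74, 0.001, 0.003]
contact_force: [0.1, -0.7, -1.5]
opening: 0.148
finger_force: 98.4
```

```bash
python3 - <<'E'
from h import *
s=st();avg();w=cam('wrist')
# hook pixels (bright rod/prong): tilt / slip check
g=cv2.inRange(w['image'],(130,130,130),(255,255,255))
n,l,stt,ce=cv2.connectedComponentsWithStats(g);
for i in range(1,n):
    if stt[i,4]>300: print(stt[i],ce[i].round(1))
P=s['eef_pos']+R.from_quat(s['tcp_rot']).apply(OFF);print(np.round(proj(w,P),1))
a=cam('scene')
plan([((.4343,-.14,.19),1.56),((.4343,-.2203,.12),1.499),((.4343,-.2203,.0468),1.499)])
E
```

```text
t 33.65 p [ 0.5068 -0.0858  0.2056] F [ 0.05 -0.71 -1.54] op 0.148 ff 98.4
avgF [-0.34 -0.09 -1.39] sd [0.78 0.43 0.68]
[  243    51   135   350 12414] [288.3 218.1]
[516 180  44  37 958] [543.1 196.6]
[ 53 304  63  45 458] [ 86.7 321.7]
[ 436  308   66   61 2907] [468.6 337.6]
[334.6  70.1]
-0.0003 -0.0001 0.0171 -0.2472 -0.3765 0.0575  rows>=1.5
-0.0 -0.0 0.0097 -0.4016 0.0044 0.3499  rows>=1.7
-0.0 -0.0 0.0 -0.0001 0.0001 0.366  rows>=1.2
```

Request:
send_rows:
  moves: "0 0 0.006 -0.08 -0.13 0.02 -1;0 0 0.012 -0.16 -0.26 0.04 -1;0 0 0.0171 -0.2472 -0.3765 0.0575 -1;0 0 0.0171 -0.2472 -0.3765 0.0575 -1;0 0 0.0171 -0.2472 -0.3765 0.0575 -1"

```text
time: 34.67
eef_pos: [0.4352, -0.1402, 0.1912]
tcp_rot: [0.711, 0.703, 0.0, 0.0]
contact_force: [0.1, -0.9, -1.1]
opening: 0.146
finger_force: 98.4
```

Request:
send_rows:
  moves: "0 0 0.003 -0.14 0 0.12 -1;0 0 0.006 -0.28 0 0.24 -1;0 0 0.0097 -0.4 0.0044 0.35 -1;0 0 0.0097 -0.4 0.0044 0.35 -1;0 0 0.0097 -0.4 0.0044 0.35 -1;0 0 0.0097 -0.4 0.0044 0.35 -1"

```text
time: 35.42
eef_pos: [0.4357, -0.2199, 0.1223]
tcp_rot: [0.732, 0.682, 0.0, 0.001]
contact_force: [0.4, 0.2, -1.8]
opening: 0.149
finger_force: 98.4
```

```bash
python3 - <<'E'
from h import *
w=cam('wrist');s=st()
hsv=cv2.cvtColor(w['image'],cv2.COLOR_RGB2HSV)
g=((hsv[:,:,1]<40)&(hsv[:,:,2]>110)).astype(np.uint8)[30:150,240:420]
n,l,stt,ce=cv2.connectedComponentsWithStats(g)
for i in range(1,n):
    if stt[i,4]>200: print(stt[i,:4]+[240,30,0,0],stt[i,4])
for v in (110,120,130): 
    x=np.nonzero(g[v-30])[0]+240; print(v,x.min() if len(x) else 0,x.max() if len(x) else 0)
print(R.from_quat(s['tcp_rot']).as_matrix().round(3))
a=cam('scene');P=s['eef_pos']+R.from_quat(s['tcp_rot']).apply([.0912,0,-.0062]);T=s['eef_pos']+R.from_quat(s['tcp_rot']).apply([.0912,.035,-.0062])
u=np.array(proj(a,P));t=np.array(proj(a,T));print(u,t)
x0,y0=int(u[0])-12,int(u[1])-10
h2=cv2.cvtColor(a['image'],cv2.COLOR_RGB2HSV)[y0:y0+32,x0:x0+24]
for r in ((h2[:,:,1]<70)&(h2[:,:,2]>100)).astype(int): print(''.join('.#'[k] for k in r))
print(x0,y0)
plan([((.4343,-.2203,.0468),1.4983)])
E
```

```text
t 35.48 p [ 0.4356 -0.22    0.1223] F [ 0.33 -0.52 -0.46] op 0.147 ff 98.4
[271  51 107  99] 3691
110 271 292
120 271 291
130 272 291
[[ 0.071  0.998  0.002]
 [ 0.998 -0.071 -0.001]
 [-0.001  0.002 -1.   ]]
[255.84902765 200.21578633] [256.50948159 210.31947436]
........................
........................
........................
........................
........................
........................
........................
........................
........................
##############..........
###############.........
###############.........
####.......####.........
............###.........
............###.........
............###.........
............###.........
............###.........
............###.........
............###.........
........................
........................
........................
........................
........................
........................
........................
........................
........................
........................
........................
........................
243 190
0.0002 0.0001 0.0003 -0.0016 -0.0063 0.3766  rows>=1.2
```

Request:
send_rows:
  moves: "0 0 0 -0.002 -0.006 0 -1;0 0 0 -0.002 -0.006 0.06 -1;0 0 0 -0.002 -0.006 0.12 -1;0 0 0 -0.002 -0.006 0.18 -1;0 0 0 -0.002 -0.006 0.24 -1;0 0 0 -0.002 -0.006 0.28 -1;0 0 0 -0.002 -0.006 0.28 -1;0 0 0 -0.002 -0.006 0.28 -1"

```text
time: 36.52
eef_pos: [0.4339, -0.221, 0.0655]
tcp_rot: [0.732, 0.681, 0.0, 0.0]
contact_force: [-0.1, -0.2, -0.6]
opening: 0.147
finger_force: 98.4
```

```bash
python3 - <<'E'
from h import *
st();avg(4);plan([((.4343,-.2203,.0468),1.4983)])
E
```

```text
t 36.52 p [ 0.4339 -0.221   0.0655] F [-0.15 -0.19 -0.56] op 0.147 ff 98.4
avgF [-0.1  -0.03 -1.57] sd [0.35 0.2  0.31]
0.0002 0.0001 0.0001 0.0035 0.0014 0.0946  rows>=0.3
```

Request:
send_rows:
  moves: "0 0 0 0.003 0.001 0.03 -1;0 0 0 0.003 0.001 0.06 -1;0 0 0 0.003 0.001 0.08 -1;0 0 0 0.003 0.001 0.092 -1;0 0 0 0.003 0.001 0.092 -1;0 0 0 0.003 0.001 0.092 -1"

```text
time: 37.48
eef_pos: [0.4339, -0.2201, 0.0469]
tcp_rot: [0.732, 0.681, -0.0, -0.0]
contact_force: [-0.8, 0.8, 1.4]
opening: 0.147
finger_force: 98.7
```

```bash
python3 - <<'E'
from h import *
st();avg(4)
E
```

```text
t 37.48 p [ 0.4339 -0.2201  0.0469] F [-0.77  0.81  1.36] op 0.147 ff 98.7
avgF [-0.97  0.92  1.74] sd [0.53 0.27 0.4 ]
```

Request:
send_rows:
  moves: "0 0 0 0 0 0 1;0 0 0 0 0 0 1;0 0 0 0 0 0 1;0 0 0 0 0 0 1;0 0 0 0 0 0 1;0 0 0 0 0 0 1;0 0 0 0 0 -0.15 1;0 0 0 0 0 -0.4 1;0 0 0 0 0 -0.65 1;0 0 0 0 0 -0.77 1;0 0 0 0 0 -0.77 1;0 0 0 0 0 -0.77 1"

```text
time: 39.17
eef_pos: [0.4331, -0.2196, 0.1992]
tcp_rot: [0.732, 0.681, -0.0, -0.001]
contact_force: [-0.7, 0.3, -0.8]
opening: 1.0
finger_force: 0.0
```

```bash
python3 - <<'E'
from h import *
s=st();w=cam('wrist')
hsv=cv2.cvtColor(w['image'],cv2.COLOR_RGB2HSV)
g=((hsv[:,:,1]<40)&(hsv[:,:,2]>150)).astype(np.uint8);g[:40]=0;g[150:]=0;g[:,:240]=0;g[:,400:]=0
n,l,q,ce=cv2.connectedComponentsWithStats(g)
for i in range(1,n):
    if q[i,4]>100: print(q[i])
h=((hsv[:,:,0]>14)&(hsv[:,:,0]<28)&(hsv[:,:,1]>60)&(hsv[:,:,2]>120)).astype(np.uint8);h[:,:230]=0;h[:,330:]=0;h[:140]=0
n,l,q,ce=cv2.connectedComponentsWithStats(h);i=1+q[1:,4].argmax();print('handle',q[i])
for p in [(.4424,-.1294,.053),(.4773,-.132,.053),(.4252,-.3638,.065)]: print(np.round(proj(w,p),1))
b=cam('side');a=cam('scene')
# flap: far top edge expected from theta 1.45
for th in (1.40,1.45,1.50):
    p=H+ND*(.156*np.sin(th)+.006*np.cos(th))+np.array([0,0,.156*np.cos(th)-.006*np.sin(th)])-.0*HD
    print(th,[np.round(proj(c,p+k*HD),1) for c in (a,b) for k in (-.14,.146)])
cv2.imwrite('pics/k.png',w['image'][:,:,::-1])
cv2.imwrite('pics/l.png',np.hstack([cv2.resize(w['image'][:,:,::-1],(400,300)),cv2.resize(a['image'][130:280,320:520,::-1],(400,300),interpolation=cv2.INTER_CUBIC)]))
E
```

```text
t 39.17 p [ 0.4331 -0.2196  0.1992] F [-0.7   0.26 -0.81] op 1.0 ff 0.0
[ 275   73   54   77 1180]
handle [ 273  222   20  121 1983]
[284.8  78.9]
[330.1  79. ]
[283.8 343.3]
1.4 [array([339.9, 172. ]), array([377.8, 258.3]), array([215.6, 195. ]), array([283.5, 159.6])]
1.45 [array([339.3, 173.7]), array([376.8, 259.7]), array([215.9, 197. ]), array([283.6, 161.5])]
1.5 [array([338.8, 175.4]), array([376. , 261.1]), array([216.2, 198.9]), array([283.7, 163.4])]
```

```bash
python3 -c "
from plant import ctrl
print(ctrl.sign_off())"
```

```text
the job is handed in; nothing more can be done
None
```

I drew the flap down with the hook until it bore on its stops, with a peak measured pull of about 7.5 N, then unhooked, laid the hook back in its rest and handed in at about 39 s. The wrist camera shows the hook seated, but I did not check the flap's bearing force or the bystanders after unhooking, and the hand-in returned no verdict.

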